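# Close up the row of lever-arch files

## Robot

A 6-joint arm with a two-finger parallel gripper is mounted at the origin on a cart in front of the work surface, level with it; the furniture and walls round the work are solid. World frame = base frame: x ahead of the robot, y to its left, z up, the work surface at z = 0. Lengths are in m, angles in rad, forces in N, time in s.
With the tool pointing down it reaches from about 0.325 to 0.9 m from the base axis. Payload 3.5 kg.
Tool frame: the origin (TCP) lies between the finger pads; the fingertips stand 11 mm ahead of it and the grasp point (between the pads) lies 8 mm behind it; z points along the fingers, y is the direction in which the jaws open and shut (so a half turn about z gives the same grasp; the last joint's range is limited). The gripper opens to 85 mm and grips with 20 to 120 N. Pads are 22 mm wide; open, the fingers measure 114 mm over their backs; the gripper's body (76 mm by 85 mm) begins 54 mm behind the grasp point. The pads swing forward as they close: fully open they stand 13 mm farther back than shut.
Start: joints at [-1.394, 0.276, -0.026, 1.268, 0, 1.467], TCP at [0.173, -0.601, 0.242] pointing down, gripper open.
Joint ranges: [-3.12, 3.12], [-0.85, 1.88], [-1.08, 1.24], [-1.95, 2.15], [-1.57, 1.53], [-3.14, 3.14]. Speed limits (rad/s): [2.57, 2.57, 3.14, 3.14, 3.14, 3.14].

## Interface

Orientations are given as a rotation vector (axis times angle).
In Python, from station import observe, get_image, close_job, boxes_of gives the robot as it stands.
- The arm moves only by the tool arm_command, never from a script. Its argument "motion" is a list of rows, each an object of numbers: "dx", "dy", "dz": the shift along the tool's x, y, z in cm; "ax", "ay", "az": the turn, a rotation vector about the tool's x, y, z in degrees; "claw": the opening, from 0 (shut) to 1 (fully open). A call has 1 to 20 rows; each row is the pose to reach, as a shift and turn from the pose commanded when the call began, along the tool's axes at that moment; what a row does not reach only later rows make up. A row lasts 1/12 s, in which the tool goes at most 41.7 mm and 7.16 degrees, less where a joint would pass 70% of its speed; a pose out of reach is approached as far as the arm can. A call with a gripper value outside its range is refused whole. The fingers move at their own pace and stop on an object; the grip force is fixed at half the most. Time passes only in rows, so rows that repeat a pose let the fingers close. It gives the time, the measured TCP pose, the force and the opening at its end, in the units of the state.
- observe(): the state, without advancing time (a new reading comes with each control period).
- get_image(name): name is "scene" or "top" or "wrist"; returns a dict with "img" (420x560x3 uint8, blue, green, red), "z_map" (420x560 float32, m along the optical axis (not along the pixel's ray), 0 where there is no reading), "camera_matrix" (3x3 intrinsics, pixels), "world_to_cam" (4x4, takes a point from world to camera coordinates). Camera axes: x right, y up, looking along -z (the intrinsics and any distortion apply to the point x, -y, -z); pixel columns grow to the right and rows downward; lengths in m; the calibration is good to about 2 mm. The wrist camera is an equidistant fisheye: a pixel r from the principal point sees the ray r / f radians off the axis. A picture is of the moment at which its call begins.
- close_job(): hands the job in, once; it reports no verdict.
Trained networks look in a picture, given as the dict that the camera call returned (one of the last four; its "shot" number tells which), for a name from the list of things; names that differ only in an ending like _2 or _b are one class to them, and where a whole thing is asked for, a point or a joint stands for the part that bears it (a point fixed in the world has none). Each returns a list of dicts, best first, with "confidence" (0 to 1); they miss things now and then, are a little off and sometimes report something else, mostly with a low value. They report only what shows in the picture. A call takes as long as a camera call.
- boxes_of(picture, label): "point" ([x, y, z] in m, in world coordinates, good to about 4 mm: the middle of the surface that is visible of it).
The state is a dict: "time_s": time; "joint_positions": joint angles; "dq": joint speeds; "tau": joint torques, N m; "ee_pos": TCP position; "ee_rot": TCP orientation; "contact_force": force on the tool from outside, world axes, zero at the start; "ft_torque": the same for the moment, N m; "width": finger opening in m.
Only numpy, scipy, OpenCV 4.12 (cv2) and the standard library are available. Lean on these libraries where they do the work, as an engineer would, in place of code of your own. Each camera call takes 0.05 s, during which the arm holds its last target. There are 200 camera calls.

## Task

One black lever-arch file stands out of the row, a hand's breadth to the right of the others and nearer to you. Without gripping or lifting anything, slide it on its foot back into the row: push it low down, so that it stays upright, sideways until its cover lies flat against the next black file, and push its spine in until it is in line with the other spines. Leave the other things on the desk alone and take the hand away at the end.

Things in the scene. Friction and masses are not known exactly. Their poses are not given: they have to be found in the camera images.
- loose_top (a point): to be moved: black lever-arch file standing loose, about 0.8 kg, a box 285 mm deep (its x), 76 mm thick (y), 318 mm high, centre of mass half-way up. This point: centre of its top face, 318 mm over the desk; +x from spine to back edge, +y to the left cover, which faces the row. 3 to 8 N slide it; pushed on the cover higher than about 50 mm it may topple. Starts turned up to 13 degrees from the row.
- row_top (a point): right-hand file of the standing row, centre of its top face: black, fixed, same size and axes as the loose one (spine 142.5 mm from this point along -x, right cover 38 mm along -y), as is the yellow file on its left; turned up to 7 degrees. In place, the loose file's point is 76 mm along this one's -y and 0 along its x; it starts 160 to 240 mm along -y and 25 to 60 mm nearer to the robot.
- clip_box: bystander: black paper-clip cube, 45 x 45 x 59 mm, standing loose on the desk in front of the work; origin at the centre of its foot; leave it where it is
- glue_stick: bystander: glue stick standing upright and loose, 24 mm across, 93 mm high, in front to the right of the work; origin at the centre of its foot; leave it standing where it is

How it is judged:
By the outcome, as a careful person would: the job done as asked, in the order asked, and still so for the second after the job is handed in, with the robot touching nothing.
It also fails if it takes over 72 s, if anything falls off the work surface, if the arm or the gripper's body presses on something with over 40 N, if the wrist force passes 120 N, or if a joint passes its speed limit or range.

## Working session

There is one attempt and no reset: what is moved stays moved. The work goes in short steps, Python scripts to look and compute and a tool call to move; the robot and the scene stay as the last step left them, time stands still between calls to the robot, and variables do not carry over. Pictures are saved under pics/ and viewed, about 8 in all and at most 12, crops included, and the job is handed in when it is done.

Besides the shell and the picture viewer there is one more tool, called after "Request:" in YAML: its name, and indented under it one key for each argument. arm_command: Moves the arm, as the interface text tells. Its arguments: {"type":"object","properties":{"motion":{"type":"array"}},"required":["motion"]}

```bash
mkdir -p pics
cat > h.py <<'E'
import numpy as np, cv2
from station import *
def pts(p):
    z=p["z_map"];K=p["camera_matrix"];v,u=np.indices(z.shape)
    c=np.stack([(u-K[0,2])/K[0,0]*z,-(v-K[1,2])/K[1,1]*z,-z,np.ones_like(z)],-1)
    return (c@np.linalg.inv(p["world_to_cam"]).T)[...,:3]
def proj(p,X):
    c=p["world_to_cam"]@np.r_[X,1];K=p["camera_matrix"]
    return K[0,0]*c[0]/-c[2]+K[0,2],K[1,1]*-c[1]/-c[2]+K[1,2]
E
python3 - <<'E'
from h import *
s=observe();print(s)
ims=[]
for n in("scene","top"):
    p=get_image(n);ims.append(p["img"])
    np.savez(n+".npz",**{k:p[k] for k in("img","z_map","camera_matrix","world_to_cam")})
    for l in("loose_top","row_top","clip_box","glue_stick"):
        for d in boxes_of(p,l)[:3]: print(n,l,np.round(d["point"],3),round(d["confidence"],2))
    P=pts(p);m=(p["z_map"]>0)&(abs(P[...,2]-.318)<.012)
    print(n,m.sum())
    k,lab,st,_=cv2.connectedComponentsWithStats(m.astype(np.uint8))
    for i in range(1,k):
        if st[i,4]>60:
            q=P[lab==i];print(st[i],q.mean(0).round(3),cv2.minAreaRect(q[:,:2].astype(np.float32)))
cv2.imwrite("pics/a.png",ims[0]);cv2.imwrite("pics/b.png",ims[1])
E
```

```text
{'time_s': 0.0, 'joint_positions': array([-1.39438189e+00,  2.77123262e-01, -2.78894743e-02,  1.26798409e+00,
        5.13071133e-06,  1.46739049e+00]), 'dq': array([ 0.00023852,  0.00021314, -0.00043247,  0.00092544,  0.00039564,
        0.001853  ]), 'tau': array([-1.02576443e-03, -4.45503795e+01,  2.95205981e+01,  1.62739644e-02,
       -2.51948850e-04, -4.65095184e-06]), 'ee_pos': array([ 0.17247019, -0.59995106,  0.24116166]), 'ee_rot': array([-3.10871695e+00, -4.37801374e-01,  1.18013680e-04]), 'contact_force': array([-0.29676394, -0.25744969,  0.01205346]), 'ft_torque': array([ 0.00506944, -0.00746182,  0.02496007]), 'width': 0.0855374423838304}
scene loose_top [0.509 0.179 0.228] 0.92
scene clip_box [ 0.375 -0.051  0.043] 0.61
scene glue_stick [ 0.411 -0.134  0.064] 0.55
scene 9148
[   0    0  319  123 2566] [ 1.15  -0.145  0.318] ((1.150713324546814, -0.3448278307914734), (1.3789095878601074, 0.01983156055212021), 89.7677993774414)
[399   0  82  16 437] [ 0.681 -1.261  0.317] ((0.7080063819885254, -1.2597049474716187), (0.03234560042619705, 0.34315547347068787), 88.976028442
[... 1429 characters left out ...]
91430854797, 0.7675272822380066), (0.05642107129096985, 0.03965121880173683), 0.3030546307563782)
[271  39  26  22 280] [0.866 0.161 0.313] ((0.8745313286781311, 0.16139395534992218), (0.055393535643815994, 0.05748680606484413), 8.047185897827148)
[ 115   77   98  136 4366] [0.612 0.385 0.311] ((0.6133816242218018, 0.37990802526474), (0.15260615944862366, 0.28454652428627014), 85.75909423828125)
[ 245  118   36  131 1903] [0.552 0.16  0.311] ((0.5555174350738525, 0.15942516922950745), (0.2856396734714508, 0.07289443910121918), 8.377418518066406)
[274 364  68  41 222] [0.169 0.05  0.318] ((0.1870749294757843, 0.027346909046173096), (0.06203317642211914, 0.1485767960548401), 38.27399826049805)
```

View pics/a.png

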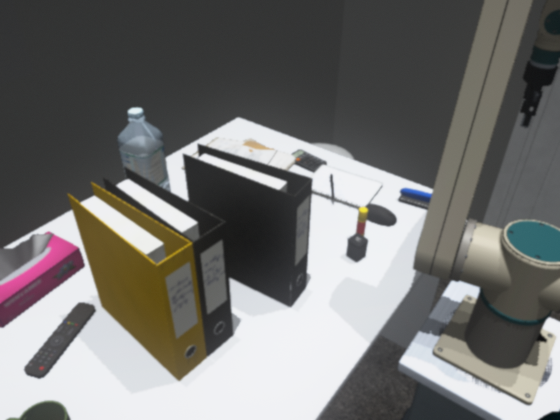

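View pics/b.png

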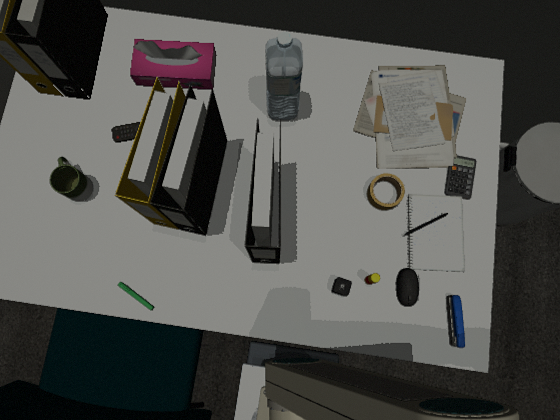

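The scene view shows the loose black file at about (250,225) and the row at about (155,275). The top view shows the loose file at (262,190), turned against the row at (170,155), with the clip box at (341,286) and glue stick at (372,279). Measured poses:

- **Row point:** about (0.610, 0.341), turned -4.5°.
- **Loose point:** about (0.556, 0.159), turned +8.4°.
- **Offset:** 186 mm along -y and 41 mm nearer, which fits the ranges given.

I'll push with shut fingers tilted 40°, tip low.

```bash
cat >> h.py <<'E'
from scipy.spatial.transform import Rotation as Ro
def rot(yaw,tilt):  # tool down, x along yaw, fingers leaned by tilt towards left (deg); 
    return Ro.from_euler('z',yaw,degrees=True)*Ro.from_euler('x',tilt,degrees=True)*Ro.from_euler('x',180,degrees=True)
def row(s,R,p):
    R0=Ro.from_rotvec(s["ee_rot"])
    print("d cm",(R0.inv().apply(np.array(p)-s["ee_pos"])*100).round(2),"a deg",np.degrees((R0.inv()*R).as_rotvec()).round(2))
E
python3 - <<'E'
from h import *
s=observe();R=rot(2,40);print(R.as_matrix().round(2))
row(s,R,[.54,.03,.24])
E
```

```text
[[ 1.    0.03 -0.02]
 [ 0.03 -0.77  0.64]
 [ 0.   -0.64 -0.77]]
d cm [ 52.73 -50.47   0.23] a deg [39.79  4.9  13.46]
```

Request:
arm_command:
  motion:
    - {"dx": 3, "dy": -3, "claw": 0}
    - {"dx": 6, "dy": -6, "claw": 0}
    - {"dx": 9, "dy": -9, "claw": 0}
    - {"dx": 12, "dy": -12, "claw": 0}
    - {"dx": 15, "dy": -14.5, "claw": 0}
    - {"dx": 18, "dy": -17.5, "ax": 4, "ay": 0.5, "az": 1.3, "claw": 0}
    - {"dx": 21, "dy": -20, "ax": 8, "ay": 1, "az": 2.7, "claw": 0}
    - {"dx": 24, "dy": -23, "ax": 12, "ay": 1.5, "az": 4, "claw": 0}
    - {"dx": 27, "dy": -26, "ax": 16, "ay": 2, "az": 5.4, "claw": 0}
    - {"dx": 30, "dy": -29, "ax": 20, "ay": 2.5, "az": 6.7, "claw": 0}
    - {"dx": 33, "dy": -32, "ax": 24, "ay": 3, "az": 8, "claw": 0}
    - {"dx": 36, "dy": -34.5, "ax": 28, "ay": 3.5, "az": 9.4, "claw": 0}
    - {"dx": 39, "dy": -37.5, "ax": 32, "ay": 4, "az": 10.8, "claw": 0}
    - {"dx": 42, "dy": -40.5, "ax": 36, "ay": 4.5, "az": 12, "claw": 0}
    - {"dx": 45, "dy": -43, "ax": 40, "ay": 4.9, "az": 13.5, "claw": 0}
    - {"dx": 48, "dy": -46, "ax": 40, "ay": 4.9, "az": 13.5, "claw": 0}
    - {"dx": 51, "dy": -49, "ax": 40, "ay": 4.9, "az": 13.5, "claw": 0}
    - {"dx": 52.7, "dy": -50.5, "ax": 40, "ay": 4.9, "az": 13.5, "claw": 0}
    - {"dx": 52.7, "dy": -50.5, "ax": 40, "ay": 4.9, "az": 13.5, "claw": 0}
    - {"dx": 52.7, "dy": -50.5, "ax": 40, "ay": 4.9, "az": 13.5, "claw": 0}

```text
invalid input
```

Run:
```python
from h import *
s=observe();R=rot(2,40);print(s["ee_pos"],s["contact_force"],s["width"],s["joint_positions"].round(2))
row(s,R,[.54,.03,.03]);row(s,R,[.54,.03,.13])
p=get_image("scene");cv2.imwrite("pics/c.png",p["img"])
```

```text
[ 0.17259737 -0.60067934  0.24227023] [0.29984285 0.35915774 0.13332289] 0.0853538995458109 [-1.39  0.28 -0.03  1.27  0.    1.47]
d cm [ 52.73 -50.47  21.23] a deg [39.79  4.9  13.46]
d cm [ 52.73 -50.47  11.23] a deg [39.79  4.9  13.46]
```

View pics/c.png

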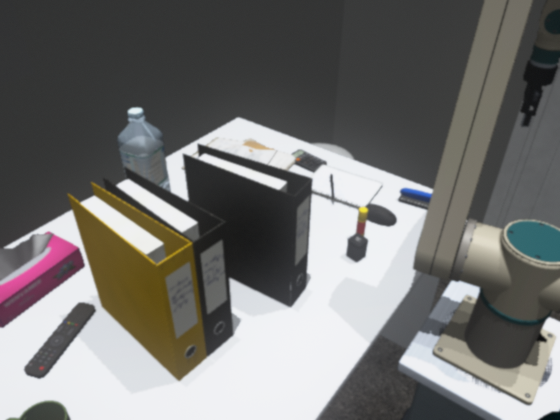

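The arm did not move, because the call was refused. I'll give every key in each row.

Request:
arm_command:
  motion:
    - {"dx": 3, "dy": -3, "dz": 0, "ax": 0, "ay": 0, "az": 0, "claw": 0}
    - {"dx": 6, "dy": -6, "dz": 0, "ax": 0, "ay": 0, "az": 0, "claw": 0}
    - {"dx": 9, "dy": -9, "dz": 0, "ax": 0, "ay": 0, "az": 0, "claw": 0}
    - {"dx": 12, "dy": -12, "dz": 0, "ax": 0, "ay": 0, "az": 0, "claw": 0}
    - {"dx": 15, "dy": -14.5, "dz": 0, "ax": 0, "ay": 0, "az": 0, "claw": 0}
    - {"dx": 18, "dy": -17.5, "dz": 0, "ax": 4, "ay": 0.5, "az": 1.3, "claw": 0}
    - {"dx": 21, "dy": -20, "dz": 0, "ax": 8, "ay": 1, "az": 2.7, "claw": 0}
    - {"dx": 24, "dy": -23, "dz": 0, "ax": 12, "ay": 1.5, "az": 4, "claw": 0}
    - {"dx": 27, "dy": -26, "dz": 0, "ax": 16, "ay": 2, "az": 5.4, "claw": 0}
    - {"dx": 30, "dy": -29, "dz": 0, "ax": 20, "ay": 2.5, "az": 6.7, "claw": 0}
    - {"dx": 33, "dy": -32, "dz": 0, "ax": 24, "ay": 3, "az": 8, "claw": 0}
    - {"dx": 36, "dy": -34.5, "dz": 0, "ax": 28, "ay": 3.5, "az": 9.4, "claw": 0}
    - {"dx": 39, "dy": -37.5, "dz": 0, "ax": 32, "ay": 4, "az": 10.8, "claw": 0}
    - {"dx": 42, "dy": -40.5, "dz": 0, "ax": 36, "ay": 4.5, "az": 12, "claw": 0}
    - {"dx": 45, "dy": -43, "dz": 0, "ax": 40, "ay": 4.9, "az": 13.5, "claw": 0}
    - {"dx": 48, "dy": -46, "dz": 0, "ax": 40, "ay": 4.9, "az": 13.5, "claw": 0}
    - {"dx": 51, "dy": -49, "dz": 0, "ax": 40, "ay": 4.9, "az": 13.5, "claw": 0}
    - {"dx": 52.7, "dy": -50.5, "dz": 0, "ax": 40, "ay": 4.9, "az": 13.5, "claw": 0}
    - {"dx": 52.7, "dy": -50.5, "dz": 0, "ax": 40, "ay": 4.9, "az": 13.5, "claw": 0}
    - {"dx": 52.7, "dy": -50.5, "dz": 0, "ax": 40, "ay": 4.9, "az": 13.5, "claw": 0}

```text
time_s: 2.22
ee_pos: [0.5397, 0.0314, 0.2423]
ee_rot: [-2.44, -0.045, 0.017]
contact_force: [-0.4, -1.0, 0.8]
width: -0.0001
```

Run:
```python
from h import *
s=observe();R=rot(2,40);print(s["joint_positions"].round(2))
row(s,R,[.54,.03,.03])
p=get_image("scene");cv2.imwrite("pics/d.png",p["img"])
```

```text
[-0.38  0.28 -0.18  1.44  0.63  2.62]
d cm [ 0.03 13.8  16.14] a deg [-0.16  0.1   0.09]
```

View pics/d.png

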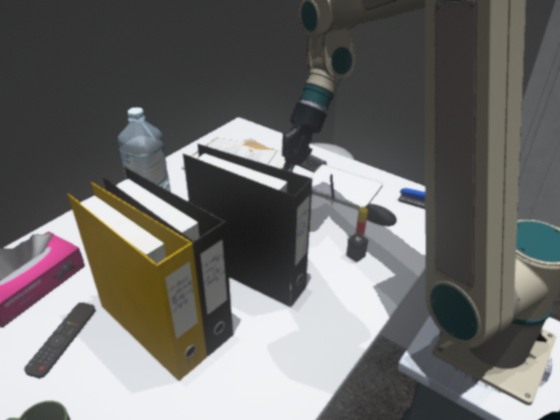

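The hand is at about (305,140), leaning away behind the loose file, and clear of the clip box and glue stick at (360,235). I'll lower it.

Request:
arm_command:
  motion:
    - {"dx": 0, "dy": 2.3, "dz": 2.7, "ax": 0, "ay": 0, "az": 0, "claw": 0}
    - {"dx": 0, "dy": 4.6, "dz": 5.4, "ax": 0, "ay": 0, "az": 0, "claw": 0}
    - {"dx": 0, "dy": 6.9, "dz": 8.1, "ax": 0, "ay": 0, "az": 0, "claw": 0}
    - {"dx": 0, "dy": 9.2, "dz": 10.7, "ax": 0, "ay": 0, "az": 0, "claw": 0}
    - {"dx": 0, "dy": 11.5, "dz": 13.4, "ax": 0, "ay": 0, "az": 0, "claw": 0}
    - {"dx": 0, "dy": 12.7, "dz": 14.8, "ax": 0, "ay": 0, "az": 0, "claw": 0}
    - {"dx": 0, "dy": 13.8, "dz": 16.1, "ax": 0, "ay": 0, "az": 0, "claw": 0}
    - {"dx": 0, "dy": 13.8, "dz": 16.1, "ax": 0, "ay": 0, "az": 0, "claw": 0}

```text
time_s: 2.93
ee_pos: [0.5368, 0.028, 0.0271]
ee_rot: [-2.438, -0.036, 0.023]
contact_force: [-0.5, -0.0, 0.1]
width: -0.0004
```

Run:
```python
from h import *
s=observe();R=rot(2,40);print(s["ee_pos"])
row(s,R,[.54,.10,.03]);row(s,R,[.54,.16,.03])
```

```text
[0.53677674 0.02801599 0.0270992 ]
d cm [ 0.55 -5.67  4.42] a deg [-0.29  0.21 -0.38]
d cm [  0.74 -10.25   8.3 ] a deg [-0.29  0.21 -0.38]
```

Request:
arm_command:
  motion:
    - {"dx": 0.2, "dy": -2, "dz": 1.6, "ax": 0, "ay": 0, "az": 0, "claw": 0}
    - {"dx": 0.4, "dy": -4, "dz": 3.1, "ax": 0, "ay": 0, "az": 0, "claw": 0}
    - {"dx": 0.5, "dy": -4.6, "dz": 3.6, "ax": 0, "ay": 0, "az": 0, "claw": 0}
    - {"dx": 0.5, "dy": -5, "dz": 3.9, "ax": 0, "ay": 0, "az": 0, "claw": 0}
    - {"dx": 0.5, "dy": -5.4, "dz": 4.2, "ax": 0, "ay": 0, "az": 0, "claw": 0}
    - {"dx": 0.5, "dy": -5.8, "dz": 4.6, "ax": 0, "ay": 0, "az": 0, "claw": 0}
    - {"dx": 0.5, "dy": -6.2, "dz": 4.9, "ax": 0, "ay": 0, "az": 0, "claw": 0}
    - {"dx": 0.6, "dy": -6.6, "dz": 5.2, "ax": 0, "ay": 0, "az": 0, "claw": 0}
    - {"dx": 0.6, "dy": -7, "dz": 5.6, "ax": 0, "ay": 0, "az": 0, "claw": 0}
    - {"dx": 0.6, "dy": -7.4, "dz": 5.9, "ax": 0, "ay": 0, "az": 0, "claw": 0}
    - {"dx": 0.6, "dy": -7.8, "dz": 6.2, "ax": 0, "ay": 0, "az": 0, "claw": 0}
    - {"dx": 0.6, "dy": -8.2, "dz": 6.6, "ax": 0, "ay": 0, "az": 0, "claw": 0}
    - {"dx": 0.6, "dy": -8.6, "dz": 6.9, "ax": 0, "ay": 0, "az": 0, "claw": 0}

```text
time_s: 4.02
ee_pos: [0.5433, 0.137, 0.0333]
ee_rot: [-2.444, -0.04, 0.013]
contact_force: [-0.0, -6.8, 0.7]
width: 0.0001
```

```bash
cat >> h.py <<'E'
def files(save=None,p=None):
    p=p or get_image("top");P=pts(p)
    if save: cv2.imwrite(save,p["img"])
    m=(p["z_map"]>0)&(abs(P[...,2]-.312)<.018)&(P[...,0]>.35)&(P[...,0]<.8)&(P[...,1]>.05)&(P[...,1]<.6)
    k,lab,st,_=cv2.connectedComponentsWithStats(m.astype(np.uint8))
    for i in range(1,k):
        if st[i,4]>150:
            q=P[lab==i];print(st[i],q.mean(0).round(3),cv2.minAreaRect(q[:,:2].astype(np.float32)))
    for l in("clip_box","glue_stick"): print(l,[(d["point"].round(3) if hasattr(d["point"],"round") else d["point"],d["confidence"]) for d in boxes_of(p,l)[:1]])
E
python3 - <<'E'
from h import *
s=observe();print(s["ee_pos"],s["contact_force"])
files("pics/e.png")
row(s,rot(2,40),[.54,.20,.03])
E
```

```text
[0.54326136 0.13697594 0.03327348] [-0.00999652 -6.79884728  0.71449773]
[ 115   77   99  137 5699] [0.609 0.384 0.309] ((0.6134077906608582, 0.3780096471309662), (0.15181438624858856, 0.2857351303100586), 85.10072326660156)
[ 225  115   44  132 2286] [0.554 0.194 0.31 ] ((0.5590091943740845, 0.18757590651512146), (0.2844090759754181, 0.07482942938804626), 2.7073800563812256)
clip_box []
glue_stick []
d cm [-0.12 -4.63  4.3 ] a deg [ 0.04 -0.15 -0.06]
```

View pics/e.png

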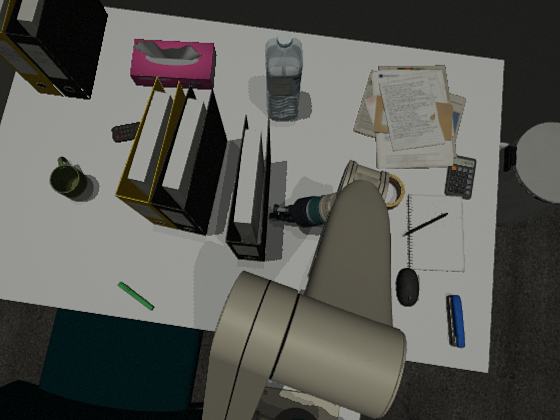

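The tool pushes the right cover at (270,212). The file is upright, 29 mm nearer the row and turned from 8.4° to 2.7°. I'll push a bit nearer the centre from here.

Request:
arm_command:
  motion:
    - {"dx": 0, "dy": 0.8, "dz": -0.6, "ax": 0, "ay": 0, "az": 0, "claw": 0}
    - {"dx": 1, "dy": 0.8, "dz": -0.6, "ax": 0, "ay": 0, "az": 0, "claw": 0}
    - {"dx": 1, "dy": 0, "dz": 0.1, "ax": 0, "ay": 0, "az": 0, "claw": 0}
    - {"dx": 1, "dy": -0.5, "dz": 0.5, "ax": 0, "ay": 0, "az": 0, "claw": 0}
    - {"dx": 1, "dy": -0.9, "dz": 0.9, "ax": 0, "ay": 0, "az": 0, "claw": 0}
    - {"dx": 1, "dy": -1.3, "dz": 1.2, "ax": 0, "ay": 0, "az": 0, "claw": 0}
    - {"dx": 1, "dy": -1.7, "dz": 1.5, "ax": 0, "ay": 0, "az": 0, "claw": 0}
    - {"dx": 1, "dy": -2.1, "dz": 1.9, "ax": 0, "ay": 0, "az": 0, "claw": 0}
    - {"dx": 1, "dy": -2.5, "dz": 2.2, "ax": 0, "ay": 0, "az": 0, "claw": 0}
    - {"dx": 1, "dy": -2.9, "dz": 2.6, "ax": 0, "ay": 0, "az": 0, "claw": 0}
    - {"dx": 1, "dy": -3.3, "dz": 2.9, "ax": 0, "ay": 0, "az": 0, "claw": 0}
    - {"dx": 1, "dy": -3.7, "dz": 3.2, "ax": 0, "ay": 0, "az": 0, "claw": 0}
    - {"dx": 1, "dy": -4.1, "dz": 3.6, "ax": 0, "ay": 0, "az": 0, "claw": 0}

```text
time_s: 5.25
ee_pos: [0.5504, 0.1936, 0.0321]
ee_rot: [-2.442, -0.041, 0.015]
contact_force: [-0.6, -8.3, 5.9]
width: -0.0001
```

Run:
```python
from h import *
s=observe();print(s["ee_pos"],s["contact_force"])
files("pics/f.png")
row(s,rot(2,40),[.555,.215,.03])
```

```text
[0.5504162  0.19364337 0.03213237] [-0.5824926  -8.25940529  5.87800123]
[ 115   77   99  137 5684] [0.609 0.384 0.309] ((0.6136150360107422, 0.37946873903274536), (0.1533496230840683, 0.28508806228637695), 85.5060806274414)
[ 195  112   52  133 2478] [0.552 0.249 0.309] ((0.5567482113838196, 0.24386635422706604), (0.285526305437088, 0.07508216798305511), 0.3752765953540802)
clip_box []
glue_stick []
d cm [ 0.53 -1.48  1.53] a deg [-0.07 -0.04 -0.06]
```

Request:
arm_command:
  motion:
    - {"dx": 0, "dy": -0.4, "dz": 0.3, "ax": 0, "ay": 0, "az": 0, "claw": 0}
    - {"dx": 0, "dy": -0.7, "dz": 0.6, "ax": 0, "ay": 0, "az": 0, "claw": 0}
    - {"dx": 0, "dy": -1.0, "dz": 0.8, "ax": 0, "ay": 0, "az": 0, "claw": 0}
    - {"dx": 0, "dy": -1.2, "dz": 1.0, "ax": 0, "ay": 0, "az": 0, "claw": 0}
    - {"dx": 0, "dy": -1.4, "dz": 1.2, "ax": 0, "ay": 0, "az": 0, "claw": 0}
    - {"dx": 0, "dy": -1.6, "dz": 1.3, "ax": 0, "ay": 0, "az": 0, "claw": 0}

```text
time_s: 5.9
ee_pos: [0.5489, 0.213, 0.0322]
ee_rot: [-2.444, -0.039, 0.018]
contact_force: [-2.7, -10.9, 3.7]
width: 0.0001
```

Run:
```python
from h import *
s=observe();print(s["ee_pos"],s["contact_force"])
files("pics/g.png")
```

```text
[0.54891249 0.21295977 0.03221134] [ -2.6872106  -10.9312654    3.68955432]
[ 115   77   99  137 5698] [0.609 0.384 0.309] ((0.6131933927536011, 0.3803248405456543), (0.15191584825515747, 0.28477364778518677), 85.98812866210938)
[ 184  111   57  133 2573] [0.552 0.268 0.309] ((0.5558134317398071, 0.26326608657836914), (0.07509927451610565, 0.2842719256877899), 88.64936828613281)
clip_box [([0.4069, -0.1336, 0.0913], 0.37)]
glue_stick []
```

View pics/g.png

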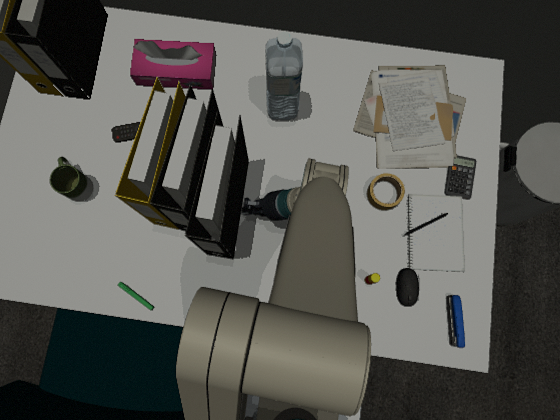

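The spine end still stands off by about 3°; there is a gap at (190,235). I'll push on in small steps.

Request:
arm_command:
  motion:
    - {"dx": 0, "dy": -0.2, "dz": 0.2, "ax": 0, "ay": 0, "az": 0, "claw": 0}
    - {"dx": 0, "dy": -0.3, "dz": 0.3, "ax": 0, "ay": 0, "az": 0, "claw": 0}
    - {"dx": 0, "dy": -0.5, "dz": 0.4, "ax": 0, "ay": 0, "az": 0, "claw": 0}
    - {"dx": 0, "dy": -0.6, "dz": 0.5, "ax": 0, "ay": 0, "az": 0, "claw": 0}

```text
time_s: 6.38
ee_pos: [0.5478, 0.2208, 0.032]
ee_rot: [-2.444, -0.038, 0.019]
contact_force: [-5.2, -20.3, 12.6]
width: 0.0001
```

Run:
```python
from h import *
s=observe();print(s["ee_pos"],s["contact_force"])
files("pics/h.png")
```

```text
[0.54777903 0.2208157  0.03203216] [ -5.17689019 -20.25907641  12.55178301]
[ 115   77  126  166 8295] [0.592 0.35  0.309] ((0.5869023203849792, 0.3414823114871979), (0.22738823294639587, 0.33194786310195923), 84.72480773925781)
clip_box []
glue_stick [([0.4076, -0.1319, 0.0896], 0.58)]
```

The three tops have merged into one block 227 mm wide (3 x 76 = 228), with 20 N on the row, so the cover lies flat. I'll withdraw and then reorient for the spine.

Request:
arm_command:
  motion:
    - {"dx": 0, "dy": 1.5, "dz": -1.3, "ax": 0, "ay": 0, "az": 0, "claw": 0}
    - {"dx": 0, "dy": 3, "dz": -2.6, "ax": 0, "ay": 0, "az": 0, "claw": 0}
    - {"dx": 0, "dy": 5.4, "dz": -4.5, "ax": 0, "ay": 0, "az": 0, "claw": 0}
    - {"dx": 0, "dy": 7.7, "dz": -6.4, "ax": 0, "ay": 0, "az": 0, "claw": 0}
    - {"dx": 0, "dy": 6.0, "dz": -8.5, "ax": 0, "ay": 0, "az": 0, "claw": 0}
    - {"dx": 0, "dy": 4.0, "dz": -11, "ax": 0, "ay": 0, "az": 0, "claw": 0}
    - {"dx": 0, "dy": 2.6, "dz": -12.5, "ax": 0, "ay": 0, "az": 0, "claw": 0}
    - {"dx": 0, "dy": 2.6, "dz": -12.5, "ax": 0, "ay": 0, "az": 0, "claw": 0}

```text
time_s: 7.2
ee_pos: [0.555, 0.1222, 0.1154]
ee_rot: [-2.438, -0.044, 0.008]
contact_force: [0.6, 0.5, 0.3]
width: 0.0
```

Run:
```python
from h import *
s=observe();print(s["ee_pos"],s["joint_positions"].round(2))
files("pics/h.png")
row(s,rot(85.6,0),[.40,.10,.13])
row(s,rot(85.6,-30),[.36,.12,.13])
```

```text
[0.55502143 0.12219802 0.11542151] [-0.22  0.37 -0.34  1.06  0.68  2.81]
[ 115   77  126  166 8306] [0.592 0.35  0.309] ((0.586933970451355, 0.34251001477241516), (0.22671237587928772, 0.3326730728149414), 85.08736419677734)
clip_box []
glue_stick []
d cm [-15.56   0.29  -2.28] a deg [-32.49 -29.56 -79.82]
d cm [-19.49  -1.35  -0.92] a deg [-56.49  -8.18 -87.83]
```

Request:
arm_command:
  motion:
    - {"dx": -1.5, "dy": 0, "dz": -0.5, "ax": -2.3, "ay": -2.1, "az": -5.7, "claw": 0}
    - {"dx": -3, "dy": 0, "dz": -1, "ax": -4.6, "ay": -4.2, "az": -11.4, "claw": 0}
    - {"dx": -4.5, "dy": 0, "dz": -1.5, "ax": -7, "ay": -6.3, "az": -17.1, "claw": 0}
    - {"dx": -6, "dy": 0, "dz": -2, "ax": -9.3, "ay": -8.4, "az": -22.8, "claw": 0}
    - {"dx": -7.5, "dy": 0, "dz": -2.3, "ax": -11.6, "ay": -10.6, "az": -28.5, "claw": 0}
    - {"dx": -9, "dy": 0, "dz": -2.3, "ax": -13.9, "ay": -12.7, "az": -34.2, "claw": 0}
    - {"dx": -10.5, "dy": 0, "dz": -2.3, "ax": -16.2, "ay": -14.8, "az": -39.9, "claw": 0}
    - {"dx": -12, "dy": 0, "dz": -2.3, "ax": -18.6, "ay": -16.9, "az": -45.6, "claw": 0}
    - {"dx": -13.5, "dy": 0, "dz": -2.3, "ax": -20.9, "ay": -19, "az": -51.3, "claw": 0}
    - {"dx": -15, "dy": 0, "dz": -2.3, "ax": -23.2, "ay": -21.1, "az": -57, "claw": 0}
    - {"dx": -15.6, "dy": 0.3, "dz": -2.3, "ax": -25.5, "ay": -23.2, "az": -62.7, "claw": 0}
    - {"dx": -15.6, "dy": 0.3, "dz": -2.3, "ax": -27.9, "ay": -25.3, "az": -68.4, "claw": 0}
    - {"dx": -15.6, "dy": 0.3, "dz": -2.3, "ax": -30.2, "ay": -27.5, "az": -74.1, "claw": 0}
    - {"dx": -15.6, "dy": 0.3, "dz": -2.3, "ax": -32.5, "ay": -29.6, "az": -79.8, "claw": 0}
    - {"dx": -15.6, "dy": 0.3, "dz": -2.3, "ax": -32.5, "ay": -29.6, "az": -79.8, "claw": 0}

```text
time_s: 8.6
ee_pos: [0.3939, 0.1005, 0.1251]
ee_rot: [-2.296, -2.136, 0.015]
contact_force: [-0.8, 0.6, -0.0]
width: 0.0
```

Run:
```python
from h import *
s=observe();print(s["ee_pos"],s["joint_positions"].round(2))
R=rot(85.6,-30);print(R.as_matrix().round(2))
row(s,R,[.355,.285,.13])
```

```text
[0.39388834 0.10052683 0.12514838] [ 0.09 -0.01 -0.62  0.97 -0.    1.73]
[[ 0.08  0.86  0.5 ]
 [ 1.   -0.07 -0.04]
 [-0.    0.5  -0.87]]
d cm [18.12 -5.21 -0.49] a deg [-30.6    0.1    0.32]
```

Request:
arm_command:
  motion:
    - {"dx": 1, "dy": -2, "dz": 0, "ax": -6, "ay": 0, "az": 0, "claw": 0}
    - {"dx": 2, "dy": -4, "dz": 0, "ax": -12, "ay": 0, "az": 0, "claw": 0}
    - {"dx": 4, "dy": -5.2, "dz": -0.3, "ax": -18, "ay": 0, "az": 0, "claw": 0}
    - {"dx": 7, "dy": -5.2, "dz": -0.5, "ax": -24, "ay": 0, "az": 0, "claw": 0}
    - {"dx": 10, "dy": -5.2, "dz": -0.5, "ax": -30.6, "ay": 0, "az": 0.3, "claw": 0}
    - {"dx": 13, "dy": -5.2, "dz": -0.5, "ax": -30.6, "ay": 0, "az": 0.3, "claw": 0}
    - {"dx": 16, "dy": -5.2, "dz": -0.5, "ax": -30.6, "ay": 0, "az": 0.3, "claw": 0}
    - {"dx": 18.1, "dy": -5.2, "dz": -0.5, "ax": -30.6, "ay": 0, "az": 0.3, "claw": 0}
    - {"dx": 18.1, "dy": -5.2, "dz": -0.5, "ax": -30.6, "ay": 0, "az": 0.3, "claw": 0}

```text
time_s: 9.35
ee_pos: [0.3596, 0.2879, 0.1315]
ee_rot: [1.993, 1.841, 0.497]
contact_force: [0.9, 0.4, 0.9]
width: -0.0002
```

Run:
```python
from h import *
s=observe();print(s["ee_pos"],s["joint_positions"].round(2))
R=rot(85.6,-30)
row(s,R,[.36,.285,.03])
p=get_image("scene");cv2.imwrite("pics/i.png",p["img"])
```

```text
[0.35963965 0.2878847  0.13150955] [ 0.76 -0.1  -0.8   0.5  -0.38  2.34]
d cm [-0.3  -5.05  8.81] a deg [ 0.14 -0.02 -0.15]
```

View pics/i.png

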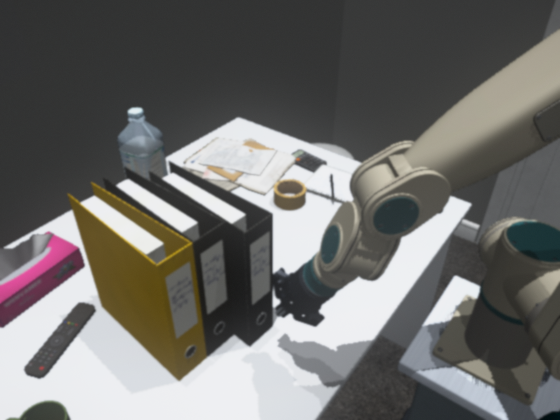

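The loose file, with its spine at about (258,300), lies flat against the black row file and sticks out forward. The hand is in front of its spine at (300,295). I'll lower it and then push along the row's x axis.

Request:
arm_command:
  motion:
    - {"dx": 0, "dy": -1.2, "dz": 2.2, "ax": 0, "ay": 0, "az": 0, "claw": 0}
    - {"dx": -0.1, "dy": -2.5, "dz": 4.4, "ax": 0, "ay": 0, "az": 0, "claw": 0}
    - {"dx": -0.2, "dy": -3.8, "dz": 6.6, "ax": 0, "ay": 0, "az": 0, "claw": 0}
    - {"dx": -0.3, "dy": -5, "dz": 8.8, "ax": 0, "ay": 0, "az": 0, "claw": 0}
    - {"dx": -0.3, "dy": -5, "dz": 8.8, "ax": 0, "ay": 0, "az": 0, "claw": 0}

```text
time_s: 9.82
ee_pos: [0.3555, 0.2754, 0.0248]
ee_rot: [1.996, 1.84, 0.476]
contact_force: [-1.3, -1.0, -0.4]
width: 0.0
```

Run:
```python
from h import *
s=observe();print(s["ee_pos"],s["contact_force"])
R=rot(85.6,-30)
row(s,R,[.394,.283,.03]);row(s,R,[.425,.281,.03])
```

```text
[0.35549691 0.27541402 0.02475132] [-1.33897761 -0.9955756  -0.35358765]
d cm [1.07 3.54 1.4 ] a deg [-0.37  0.7  -0.06]
d cm [1.13 6.24 2.94] a deg [-0.37  0.7  -0.06]
```

Request:
arm_command:
  motion:
    - {"dx": 0.8, "dy": 1.2, "dz": 0.2, "ax": 0, "ay": 0, "az": 0, "claw": 0}
    - {"dx": 0.8, "dy": 2.2, "dz": 0.8, "ax": 0, "ay": 0, "az": 0, "claw": 0}
    - {"dx": 0.8, "dy": 3, "dz": 1.2, "ax": 0, "ay": 0, "az": 0, "claw": 0}
    - {"dx": 0.8, "dy": 3.5, "dz": 1.5, "ax": 0, "ay": 0, "az": 0, "claw": 0}
    - {"dx": 0.8, "dy": 4, "dz": 1.8, "ax": 0, "ay": 0, "az": 0, "claw": 0}
    - {"dx": 0.8, "dy": 4.5, "dz": 2.1, "ax": 0, "ay": 0, "az": 0, "claw": 0}
    - {"dx": 0.8, "dy": 5, "dz": 2.4, "ax": 0, "ay": 0, "az": 0, "claw": 0}
    - {"dx": 0.8, "dy": 5.5, "dz": 2.6, "ax": 0, "ay": 0, "az": 0, "claw": 0}
    - {"dx": 0.8, "dy": 6, "dz": 2.9, "ax": 0, "ay": 0, "az": 0, "claw": 0}
    - {"dx": 0.8, "dy": 6.3, "dz": 3.1, "ax": 0, "ay": 0, "az": 0, "claw": 0}

```text
time_s: 10.65
ee_pos: [0.4289, 0.2817, 0.0346]
ee_rot: [1.994, 1.839, 0.49]
contact_force: [-8.5, 0.2, 3.0]
width: 0.0001
```

```bash
cat >> h.py <<'E'
def spines(name="top"):
    # front (spine) edge x of the top surfaces along row axes, per y' bin
    p=get_image(name);P=pts(p);z=P[...,2]
    m=(p["z_map"]>0)&(abs(z-.315)<.009)&(P[...,0]>.35)&(P[...,0]<.8)&(P[...,1]>.2)&(P[...,1]<.6)
    a=np.radians(-4.5);X=P[m][:,:2]@[np.cos(a),np.sin(a)];Y=P[m][:,:2]@[-np.sin(a),np.cos(a)]
    for b in np.arange(.26,.5,.019):
        w=(Y>=b)&(Y<b+.019)
        if w.sum()>20: print("y'%.3f"%b,"front %.4f back %.4f"%(np.percentile(X[w],1),np.percentile(X[w],99)),w.sum())
    print("y' range",np.percentile(Y,[.3,99.7]).round(4))
    return p
E
python3 - <<'E'
from h import *
s=observe();print(s["ee_pos"],s["contact_force"])
files();p=spines();cv2.imwrite("pics/j.png",p["img"][60:290,60:320].repeat(2,0).repeat(2,1))
E
```

```text
[0.42889782 0.28173572 0.03464596] [-8.45179744  0.20813819  2.97012362]
[ 115   77  129  154 8252] [0.6   0.349 0.309] ((0.5999405980110168, 0.3390234708786011), (0.2290169894695282, 0.30355334281921387), 83.97783660888672)
clip_box [([0.3819, -0.068, 0.0592], 0.65)]
glue_stick [([0.4063, -0.1351, 0.0911], 0.5)]
y'0.260 front 0.4201 back 0.5223 83
y'0.279 front 0.4200 back 0.7028 194
y'0.298 front 0.4203 back 0.6714 645
y'0.317 front 0.4204 back 0.6717 746
y'0.336 front 0.4204 back 0.6980 534
y'0.355 front 0.4397 back 0.7205 200
y'0.374 front 0.4402 back 0.6926 668
y'0.393 front 0.4404 back 0.6940 732
y'0.412 front 0.4402 back 0.7139 532
y'0.431 front 0.4402 back 0.7221 267
y'0.450 front 0.4402 back 0.6920 613
y'0.469 front 0.4404 back 0.6922 720
y'0.488 front 0.4402 back 0.7207 520
y' range [0.2762 0.5   ]
```

View pics/j.png

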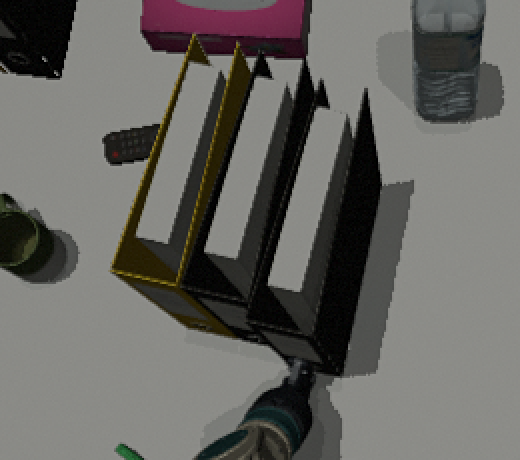

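The loose file stands 20 mm proud, with its edge at (300,330) in the crop. It is parallel and close to the row. I'll push 19 mm more.

Request:
arm_command:
  motion:
    - {"dx": 0, "dy": 0.4, "dz": 0.2, "ax": 0, "ay": 0, "az": 0, "claw": 0}
    - {"dx": 0, "dy": 0.8, "dz": 0.4, "ax": 0, "ay": 0, "az": 0, "claw": 0}
    - {"dx": 0, "dy": 1.1, "dz": 0.6, "ax": 0, "ay": 0, "az": 0, "claw": 0}
    - {"dx": 0, "dy": 1.4, "dz": 0.8, "ax": 0, "ay": 0, "az": 0, "claw": 0}
    - {"dx": 0, "dy": 1.6, "dz": 0.9, "ax": 0, "ay": 0, "az": 0, "claw": 0}

```text
time_s: 11.27
ee_pos: [0.4481, 0.2812, 0.0354]
ee_rot: [1.993, 1.839, 0.493]
contact_force: [-5.9, 0.9, -0.1]
width: 0.0002
```

Run:
```python
from h import *
s=observe();print(s["ee_pos"],s["contact_force"])
files();p=spines()
```

```text
[0.44807315 0.28117803 0.03536432] [-5.88340678  0.85052489 -0.12045853]
[ 115   77  131  145 8235] [0.606 0.349 0.309] ((0.6098601818084717, 0.34034597873687744), (0.22685793042182922, 0.2859177589416504), 84.9750747680664)
clip_box [([0.3801, -0.0644, 0.0613], 0.71)]
glue_stick []
y'0.260 front 0.4389 back 0.5371 80
y'0.279 front 0.4384 back 0.7197 194
y'0.298 front 0.4385 back 0.6908 631
y'0.317 front 0.4389 back 0.6890 727
y'0.336 front 0.4390 back 0.7164 537
y'0.355 front 0.4398 back 0.7206 202
y'0.374 front 0.4401 back 0.6921 658
y'0.393 front 0.4401 back 0.6936 733
y'0.412 front 0.4399 back 0.7189 532
y'0.431 front 0.4402 back 0.7226 261
y'0.450 front 0.4401 back 0.6923 621
y'0.469 front 0.4402 back 0.6929 725
y'0.488 front 0.4405 back 0.7195 509
y' range [0.2764 0.5   ]
```

Request:
arm_command:
  motion:
    - {"dx": 0, "dy": 0.1, "dz": 0.06, "ax": 0, "ay": 0, "az": 0, "claw": 0}
    - {"dx": 0, "dy": 0.12, "dz": 0.07, "ax": 0, "ay": 0, "az": 0, "claw": 0}
    - {"dx": 0, "dy": 0.12, "dz": 0.07, "ax": 0, "ay": 0, "az": 0, "claw": 0}
    - {"dx": 0, "dy": -1, "dz": -0.6, "ax": 0, "ay": 0, "az": 0, "claw": 0}
    - {"dx": 0, "dy": -3, "dz": -1.7, "ax": 0, "ay": 0, "az": 0, "claw": 0}
    - {"dx": 0, "dy": -6, "dz": -3.5, "ax": 0, "ay": 0, "az": 0, "claw": 0}
    - {"dx": 0, "dy": -5, "dz": -5.2, "ax": 0, "ay": 0, "az": 0, "claw": 0}
    - {"dx": 0, "dy": -3.8, "dz": -7.4, "ax": 0, "ay": 0, "az": 0, "claw": 0}
    - {"dx": 0, "dy": -2.5, "dz": -9.7, "ax": 0, "ay": 0, "az": 0, "claw": 0}
    - {"dx": 0, "dy": -2.5, "dz": -9.7, "ax": 0, "ay": 0, "az": 0, "claw": 0}

```text
time_s: 12.3
ee_pos: [0.3822, 0.2909, 0.1138]
ee_rot: [1.991, 1.832, 0.513]
contact_force: [1.3, 1.1, 0.4]
width: 0.0002
```

Run:
```python
from h import *
s=observe();print(s["ee_pos"],s["contact_force"])
files();p=spines();P=pts(p)
# joint between loose (y'~.276-.352) and row: look for lower depth/gap along the seam
cv2.imwrite("pics/k.png",cv2.resize(np.clip(p["img"][70:245,100:270].astype(int)*3,0,255).astype(np.uint8),None,fx=3.4,fy=3.4,interpolation=cv2.INTER_CUBIC))
```

```text
[0.38215905 0.29088671 0.11383305] [1.26621491 1.0868223  0.42142434]
[ 115   77  131  144 8224] [0.607 0.349 0.309] ((0.6103489398956299, 0.3411935865879059), (0.2267524152994156, 0.2852577269077301), 85.2923355102539)
clip_box [([0.3809, -0.066, 0.0568], 0.78)]
glue_stick [([0.407, -0.1358, 0.0901], 0.7)]
y'0.260 front 0.4399 back 0.5295 76
y'0.279 front 0.4395 back 0.7227 199
y'0.298 front 0.4396 back 0.6917 630
y'0.317 front 0.4398 back 0.6918 741
y'0.336 front 0.4398 back 0.7170 531
y'0.355 front 0.4398 back 0.7203 203
y'0.374 front 0.4404 back 0.6924 667
y'0.393 front 0.4401 back 0.6926 735
y'0.412 front 0.4401 back 0.7179 527
y'0.431 front 0.4401 back 0.7215 272
y'0.450 front 0.4401 back 0.6917 622
y'0.469 front 0.4403 back 0.6921 723
y'0.488 front 0.4404 back 0.7201 508
y' range [0.2764 0.5001]
```

View pics/k.png

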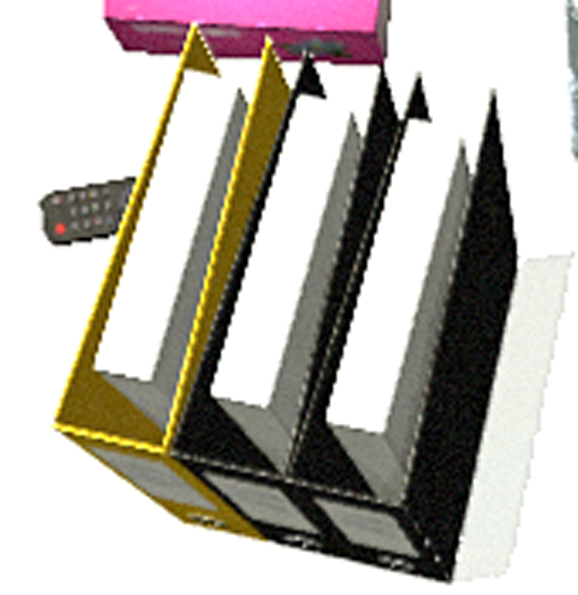

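In the crop the three spines form one straight line from (60,428) to (450,580). The seam between the two black files at (290,470) is closed, and the spines agree to 0.5 mm. I'll take the hand further away and check once more.

Request:
arm_command:
  motion:
    - {"dx": -2, "dy": 0, "dz": -2, "ax": 0, "ay": 0, "az": 0, "claw": 0}
    - {"dx": -5, "dy": 0, "dz": -4, "ax": 0, "ay": 0, "az": 0, "claw": 0}
    - {"dx": -8, "dy": 1, "dz": -6, "ax": 0, "ay": 0, "az": 0, "claw": 0}
    - {"dx": -11, "dy": 2, "dz": -8, "ax": 0, "ay": 0, "az": 0, "claw": 0}
    - {"dx": -14, "dy": 3, "dz": -9, "ax": 0, "ay": 0, "az": 0, "claw": 0}
    - {"dx": -14, "dy": 3, "dz": -9, "ax": 0, "ay": 0, "az": 0, "claw": 0}
    - {"dx": -14, "dy": 3, "dz": -9, "ax": 0, "ay": 0, "az": 0, "claw": 0}

```text
time_s: 13.08
ee_pos: [0.3481, 0.1478, 0.1999]
ee_rot: [1.997, 1.831, 0.495]
contact_force: [0.1, 0.5, 0.0]
width: 0.0
```

Run:
```python
from h import *
s=observe();print(s["ee_pos"],s["contact_force"],s["dq"].round(3))
files()
p=get_image("scene");P=pts(p)
for l in("clip_box","glue_stick"): print(l,[(d["point"],d["confidence"]) for d in boxes_of(p,l)[:1]])
cv2.imwrite("pics/l.png",p["img"])
```

```text
[0.34805806 0.14782515 0.19993344] [0.11590179 0.53586117 0.04119934] [ 0.058  0.051 -0.006 -0.006  0.005  0.009]
[ 115   77  131  144 8230] [0.607 0.349 0.309] ((0.6105382442474365, 0.3409217894077301), (0.22658084332942963, 0.28567489981651306), 85.23765563964844)
clip_box [([0.3781, -0.0636, 0.0631], 0.65)]
glue_stick [([0.4071, -0.1343, 0.0893], 0.42)]
clip_box []
glue_stick []
```

View pics/l.png

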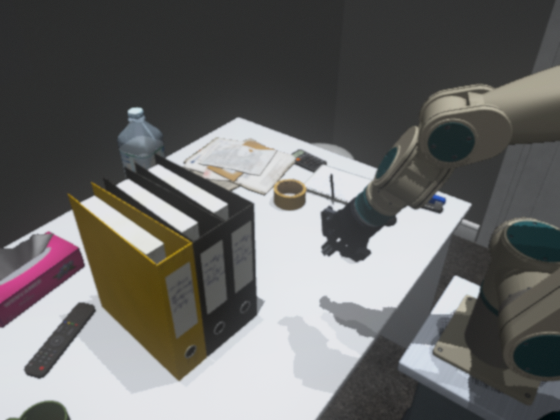

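The file stands upright in the row with its spine at (240,280), in line with the others. The hand is clear at (350,235).

```bash
python3 -c "from station import *;print(close_job())"
```

```text
the job is handed in; nothing more can be done
None
```

The loose file is back in the row, upright, with its cover against the next black file and its spine in line. I handed the job in at about 13 s.

I pushed it with the shut fingers about 30 mm above the desk, first sideways on its right cover, then on its spine. The wrist force at the end of each move was at most about 24 N, when the file was pressed against the row. I then withdrew the hand to about 0.2 m high, clear of everything.

The last checks, from the top camera after withdrawing:
- **Spines:** they agreed within about 0.5 mm.
- **Cover:** the three files together measured 226.6 mm wide (228 expected) and 285.7 mm deep (285 expected), so no gap showed.
- **Clip box and glue stick:** they were within a few millimetres of where they started, which is within the detector's error.

Three things did not go cleanly:
- My first move call was refused and moved nothing, because its rows left out some keys.
- The networks missed the clip box or the glue stick in several pictures, and once reported the glue stick as the clip box.
- In the last scene picture they found neither, because the arm hid them, so that check rests on the top camera alone.

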